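# Find the power brick and load it into the bench cradle

### The arm

A 6-joint arm with a two-finger parallel gripper is mounted at the origin on a cart in front of the work surface, level with it; the furniture and walls round the work are solid. World frame = base frame: x ahead of the robot, y to its left, z up, the work surface at z = 0. Lengths are in m, angles in degrees, forces in N, time in s.
With the tool pointing down it reaches from about 0.35 to 0.975 m from the base axis. Payload 7.1 kg.
Tool frame: the origin (TCP) lies midway between the tips of the shut fingers; the grasp point (between the pads) lies 19 mm behind it; z points along the fingers, y is the line along which they close (so a half turn about z gives the same grasp; the last joint's range is limited). The gripper opens to 88 mm and grips with 3 to 60 N. Pads are 20 mm wide; open, the fingers measure 115 mm over their backs; the gripper's body (75 mm by 178 mm) begins 61 mm behind the grasp point.
Start: joints at [73.281, 24.242, 93.386, -0, 62.372, -1.089], TCP at [0.168, 0.602, 0.223] pointing down, gripper open.
Joint ranges: [-172.04, 172.04], [-51.8, 120.97], [4.93, 147.93], [-75.15, 255.16], [6.16, 154.13], [-145.62, 145.62]. Speed limits (degrees/s): [136.94, 136.94, 172.46, 180, 180, 180].

### API

Orientations are given as [roll, pitch, yaw] about the fixed x, y, z axes, in that order (R = Rz(yaw) Ry(pitch) Rx(roll)).
In Python, from station import robot, cams gives the robot as it stands. The module is installed in compiled form; this text tells all that it offers.
- The arm moves only by the shell command python3 -m creep 'ROWS' [FORCE]. ROWS is JSON, a list of rows, each an object with "grip": the opening in per cent of the stroke, from 0 (shut) to 100 (fully open); "slide": the shift along the tool's x, y, z in cm, a list of three; "turn": the turn, a rotation vector about the tool's x, y, z in rad, a list of three. A call has 1 to 12 rows; each row is the pose to reach, as a shift and turn from the pose commanded when the call began, along the tool's axes at that moment; what a row does not reach only later rows make up. A row lasts 1/8 s, in which the tool goes at most 62.5 mm and 10.7 degrees, less where a joint would pass 70% of its speed; a pose out of reach is approached as far as the arm can. A call with a gripper value outside its range is refused whole. The fingers move at their own pace and stop on an object; FORCE is the grip in N (left out, the last holds). Time passes only in rows, so rows that repeat a pose let the fingers close. It gives the time, the measured TCP pose, the force, the opening and the grip force at its end, in the units of the state.
- robot.get_obs(): the state, without advancing time (a new reading comes with each control period).
- cams.camera(name): name is "side" or "top"; returns (picture, depth): 400x640x3 uint8, blue, green, red; 400x640 float32, m along the optical axis (not along the pixel's ray), 0 where there is no reading.
- cams.camera_info(name): a dict with "fx", "fy", "cx", "cy" (pixels), "D" ([k1, k2, p1, p2, k3] as OpenCV has them; the pictures are not rectified), "extrinsics" (4x4, takes a point from world to camera coordinates). Camera axes: x right, y down, z forward; pixel columns grow to the right and rows downward; lengths in m; the calibration is good to about 2 mm. A picture is of the moment at which its call begins. camera_info takes no time and is no camera call.
- robot.finish_job(): hands the job in; it is judged then, once.
Trained networks look in the newest picture that a camera, given by its name, has taken for a name from the list of things; names that differ only in an ending like _2 or _b are one class to them, and where a whole thing is asked for, a point or a joint stands for the part that bears it (a point fixed in the world has none). Each returns a list of dicts, best first, with "p" (0 to 1); they miss things now and then, are a little off and sometimes report something else, mostly with a low value. They report only what shows in the picture. A call takes as long as a camera call. They do not tell look-alikes from the thing itself.
- cams.spot_in(camera, target): "bbox" ([left, top, right, bottom] as shares, 0 to 1, of the picture: columns of its width, rows of its height, round what is visible of it).
- cams.outline_of(camera, target): "mask" (400x640 bool, what is visible of it) and "bbox" ([left, top, right, bottom] as shares, 0 to 1, of the picture: columns of its width, rows of its height, round what is visible of it).
The state is a dict: "t": time; "joint_positions": joint angles; "qd": joint speeds; "tau": joint torques, N m; "eef_pos": TCP position; "tool_rot": TCP orientation; "contact_force": force on the tool from outside, world axes, zero at the start; "wrist_torque": the same for the moment, N m; "grip_width": finger opening in m; "gripper_force": force on a finger pad.
Only numpy, scipy, OpenCV 4.12 (cv2) and the standard library are available. Lean on these libraries where they do the work, as an engineer would, in place of code of your own. Each camera call takes 0.05 s, during which the arm holds its last target. There are 200 camera calls.

### The job

The black power brick is in one of the three lidded tubs. Open the tubs one by one from the left, swinging each lid up until it stays upright or leans back, and stop at the tub that holds the brick: leave the opened lids standing open, the tubs after it shut, and whatever else the tubs hold inside. Take the brick out and load it into the aluminium cradle: tilt it so that its far end goes down under the overhanging lip, then lower the near end until the brick lies flat on the cradle's floor, right way up, and let go without pushing the cutters, the phone or the blue screwdriver about.

Things in the scene. Friction and masses are not known exactly. Their poses are not given: they have to be found in the camera images.
- power_brick: the part to find: black power brick (adaptor block), 42 mm (its x) x 85 mm (its y, long axis) x 28 mm high, origin at the centre of its underside; lies flat in one of the tubs, long axis roughly front to back; 0.15 to 0.35 kg
- spare_board: bare green circuit board 55 x 85 x 15 mm (its y long), origin under its centre; lies in another tub and stays there
- tape: yellow tape roll lying flat, 68 x 75 x 19 mm, origin under its centre; lies in another tub and stays there
- tub_left_in (a point): left-hand tub of three identical ones in a row (left = larger y), blue plastic, fixed to the desk: on a thin black mat: outside 102 (its x, front to back) x 106 x 45 mm high, walls and floor 3 mm thick, closed by a grey hinged lid. This point is the centre of its inner floor, 5 mm above the desk; x points away from the robot to the hinge, z up
- lid_left (a joint): angle of the lid of the left-hand tub: 0 shut, 1.57 upright, 1.95 leaning back against its stop; a light hinge with a little friction, so the lid stays at any angle; about 1 N at the tab opens it
- lid_left_tab (a point): grip point in the middle of the orange tab at the front edge of the left-hand lid: tab 22 mm wide (along the hinge), 8 mm thick, reaching 28 mm out from the lid's front edge; the point lies 17 mm out from that edge, 121 mm from the hinge axis. Pinched across its 22 mm width it can pivot between the pads as the lid swings up and back
- lid_left_hinge (a point): middle of the hinge axis of the left-hand lid, at the far top rim of the tub, 47 mm above the desk; the axis is the tub's y (level), the tab moves up and away from the robot on a circle round it
- tub_middle_in (a point): middle tub of three identical ones in a row (left = larger y), blue plastic, fixed to the desk: on a thin black mat: outside 102 (its x, front to back) x 106 x 45 mm high, walls and floor 3 mm thick, closed by a grey hinged lid. This point is the centre of its inner floor, 5 mm above the desk; x points away from the robot to the hinge, z up
- lid_middle (a joint): angle of the lid of the middle tub: 0 shut, 1.57 upright, 1.95 leaning back against its stop; a light hinge with a little friction, so the lid stays at any angle; about 1 N at the tab opens it
- lid_middle_tab (a point): grip point in the middle of the orange tab at the front edge of the middle lid: tab 22 mm wide (along the hinge), 8 mm thick, reaching 28 mm out from the lid's front edge; the point lies 17 mm out from that edge, 121 mm from the hinge axis. Pinched across its 22 mm width it can pivot between the pads as the lid swings up and back
- lid_middle_hinge (a point): middle of the hinge axis of the middle lid, at the far top rim of the tub, 47 mm above the desk; the axis is the tub's y (level), the tab moves up and away from the robot on a circle round it
- tub_right_in (a point): right-hand tub of three identical ones in a row (left = larger y), blue plastic, fixed to the desk: on a thin black mat: outside 102 (its x, front to back) x 106 x 45 mm high, walls and floor 3 mm thick, closed by a grey hinged lid. This point is the centre of its inner floor, 5 mm above the desk; x points away from the robot to the hinge, z up
- lid_right (a joint): angle of the lid of the right-hand tub: 0 shut, 1.57 upright, 1.95 leaning back against its stop; a light hinge with a little friction, so the lid stays at any angle; about 1 N at the tab opens it
- lid_right_tab (a point): grip point in the middle of the orange tab at the front edge of the right-hand lid: tab 22 mm wide (along the hinge), 8 mm thick, reaching 28 mm out from the lid's front edge; the point lies 17 mm out from that edge, 121 mm from the hinge axis. Pinched across its 22 mm width it can pivot between the pads as the lid swings up and back
- lid_right_hinge (a point): middle of the hinge axis of the right-hand lid, at the far top rim of the tub, 47 mm above the desk; the axis is the tub's y (level), the tab moves up and away from the robot on a circle round it
- cradle_floor (a point): aluminium bench cradle fixed to the desk: centre of its cavity's floor, 6 mm above the desk; x along the cavity away from the robot, z up. Cavity 93 mm long, 48 mm wide; lipped wall at the far end, only a 10 mm high stop at the end nearest the robot. Black guides 14 mm high beside both ends (31 mm and more from the centre); between them the sides are open for fingers, the floor only 36 mm wide
- cradle_lip (a point): middle of the lower inner edge of the cradle's overhanging lip, at the far end: 33.5 mm from the cavity's centre away from the robot and 37 mm above its floor. The lip covers the last 13 mm of the cavity there (up to the end wall, 46.5 mm from the centre); it is 4 mm thick and 50 mm wide
- cutters: red side cutters, 41 x 122 x 12 mm, lying behind the work: a bystander
- phone: black flip phone, 103 x 51 x 19 mm, lying in front of the tubs: a bystander
- blue_driver: blue screwdriver, 15 x 135 x 14 mm, lying in front of the tubs: a bystander
Not all that is in view belongs to the job. Leave any yellow look-alike of the part that bears tub_right_in alone.

How it is judged (in metres and radians):
On the way:
1. every tub from the left up to the one with the brick stands open (lids past 1.25 rad) with the brick still in it (((horizontal distance between power_brick and tub_left_in below 0.055 m and value of joint lid_left above 1.25 rad) or (horizontal distance between power_brick and tub_middle_in below 0.055 m and value of joint each of lid_left, lid_middle above 1.25 rad) or (horizontal distance between power_brick and tub_right_in below 0.055 m and value of joint each of lid_left, lid_middle, lid_right above 1.25 rad))), for 0.2 s.
At the end, for the whole second after the job is handed in: Brick at rest in the cradle: within 6 mm of the cavity centre, under 4 mm off the floor, level to 0.08 rad, aligned to 0.15 rad; lids from the left up to its tub open (over 1.25 rad), later ones shut (under 0.2); board and tape in tubs; cutters, phone, screwdriver moved under 30 mm (x of power_brick in the frame of cradle_floor between -0.006 and 0.006 m and y of power_brick in the frame of cradle_floor between -0.006 and 0.006 m and z of power_brick in the frame of cradle_floor below 0.004 m and angle between power_brick's own z axis and vertical below 0.08 rad and angle between the y axis of power_brick and the x axis of cradle_floor, either way round below 0.15 rad and linear speed of power_brick below 0.01 m/s and ((horizontal distance between each of spare_board, tape and tub_left_in above 0.06 m and value of joint lid_left above 1.25 rad and value of joint each of lid_middle, lid_right below 0.2 rad) or (horizontal distance between each of spare_board, tape and tub_middle_in above 0.06 m and value of joint each of lid_left, lid_middle above 1.25 rad and value of joint lid_right below 0.2 rad) or (horizontal distance between each of spare_board, tape and tub_right_in above 0.06 m and value of joint each of lid_left, lid_middle, lid_right above 1.25 rad)) and (horizontal distance between spare_board and tub_left_in below 0.055 m or horizontal distance between spare_board and tub_middle_in below 0.055 m or horizontal distance between spare_board and tub_right_in below 0.055 m) and (horizontal distance between tape and tub_left_in below 0.055 m or horizontal distance between tape and tub_middle_in below 0.055 m or horizontal distance between tape and tub_right_in below 0.055 m) and distance of each of cutters, phone, blue_driver from where it was at the start of the episode below 0.03 m); the robot touches nothing.
It fails at once if a lid is opened before the tub on its left stands open ((value of joint lid_middle above 0.35 rad and value of joint lid_left below 1 rad) or (value of joint lid_right above 0.35 rad and value of joint lid_middle below 1 rad)).
It fails at once if a further tub is opened although the brick's tub comes before it ((horizontal distance between each of spare_board, tape and tub_left_in above 0.06 m and value of joint lid_middle above 0.35 rad) or (horizontal distance between each of spare_board, tape and tub_middle_in above 0.06 m and value of joint lid_right above 0.35 rad)).
It fails at once if the board or the tape roll is taken out of its tub (not (horizontal distance between spare_board and tub_left_in below 0.055 m or horizontal distance between spare_board and tub_middle_in below 0.055 m or horizontal distance between spare_board and tub_right_in below 0.055 m) or not (horizontal distance between tape and tub_left_in below 0.055 m or horizontal distance between tape and tub_middle_in below 0.055 m or horizontal distance between tape and tub_right_in below 0.055 m)).
It fails at once if a bystander (cutters, phone, blue screwdriver) is pushed more than 30 mm (distance of any of cutters, phone, blue_driver from where it was at the start of the episode above 0.03 m).
It also fails if it takes over 72 s, if anything falls off the work surface, if the arm or the gripper's body presses on something with over 40 N, if the wrist force passes 120 N, or if a joint passes its speed limit or range.

## Working session

There is one attempt and no reset: what is moved stays moved. The work goes in short steps, Python scripts to look and compute and a shell command to move; the robot and the scene stay as the last step left them, time stands still between calls to the robot, and variables do not carry over. Pictures are saved under pics/ and viewed, at most 10 in all, crops included, and the job is handed in when it is done.

```bash
mkdir -p pics
cat > h.py <<'E'
import numpy as np, cv2
from station import robot, cams
from scipy.spatial.transform import Rotation as R
def info(n):
    i=cams.camera_info(n); K=np.array([[i['fx'],0,i['cx']],[0,i['fy'],i['cy']],[0,0,1]]); return K,np.array(i['D']),np.array(i['extrinsics'])
def world(n,uv,d):
    K,D,E=info(n); uv=np.asarray(uv,float).reshape(-1,1,2); p=cv2.undistortPoints(uv,K,D).reshape(-1,2)
    P=np.c_[p,np.ones(len(p))]*np.asarray(d).reshape(-1,1); return (P-E[:3,3])@E[:3,:3]
def cloud(n,dep):
    v,u=np.mgrid[:400,:640]; return world(n,np.stack([u,v],-1).reshape(-1,2),dep.reshape(-1)).reshape(400,640,3)
def proj(n,P):
    K,D,E=info(n); return cv2.projectPoints(np.asarray(P,float).reshape(-1,3),cv2.Rodrigues(E[:3,:3])[0],E[:3,3],K,D)[0].reshape(-1,2)
def tool():
    o=robot.get_obs(); return np.array(o['eef_pos']),o['tool_rot'],o
E
cat > a.py <<'E'
from h import *
np.set_printoptions(precision=4,suppress=True)
o=robot.get_obs(); print(o)
for n in ['top','side']:
    im,d=cams.camera(n); cv2.imwrite(f'pics/{n}0.png',im); C=cloud(n,d); np.savez(f'{n}0.npz',im=im,d=d,C=C)
    print(n,info(n)[2])
    for t in ['lid_left_tab','lid_middle_tab','lid_right_tab','tub_left_in','cradle_floor','cradle_lip','lid_left','cutters','phone','blue_driver']:
        for r in cams.outline_of(n,t)[:4]:
            m=r['mask']&(d>0); P=C[m]
            if len(P): print(t,round(r['p'],2),np.round(np.array(r['bbox'])*[640,400,640,400]),np.median(P,0),P.min(0),P.max(0))
E
python3 a.py
```

```text
{'t': 0.0, 'joint_positions': array([73.2819, 24.2836, 93.4322, -0.0016, 62.3711, -1.0883]), 'qd': array([-0.1222, -0.0634,  0.0865, -0.0722, -0.0768,  0.0414]), 'tau': array([ -0.0022, -54.4611, -27.3665,   0.0644,   0.0227,  -0.0001]), 'eef_pos': array([0.1682, 0.6014, 0.2219]), 'tool_rot': array([-179.9131,   -0.0003,  164.3709]), 'contact_force': array([-0.0092,  0.2123, -0.6989]), 'wrist_torque': array([-0.0127, -0.0305, -0.0157]), 'gripper_force': 0.0, 'grip_width': 0.08782041981778853}
top [[ 0.0255 -0.9996  0.0086 -0.2934]
 [-0.9826 -0.0266 -0.1836  0.486 ]
 [ 0.1837 -0.0038 -0.983   1.0546]
 [ 0.      0.      0.      1.    ]]
lid_left_tab 0.87 [263. 176. 306. 226.] [ 0.5068 -0.1794  0.0502] [ 0.4306 -0.2347  0.0204] [ 0.5629 -0.122   0.0574]
lid_middle_tab 0.69 [310. 170. 357. 222.] [ 0.5144 -0.3061  0.05  ] [ 0.4389 -0.3652 -0.0035] [ 0.5866 -0.245   0.057 ]
lid_middle_tab 0.39 [361. 242. 394. 287.] [ 0.3464 -0.4155  0.0173] [ 0.2957 -0.4535 -0.0042] [ 0.4022 -0.3816  0.0241]
lid_right_tab 0.87 [415. 255. 467. 314.] [ 0.3066 -0.5684  0.0482] [ 0.2293 -0.6461 -0.0034] [ 0.36
[... 2345 characters left out ...]
16 -0.3384  0.0555]
cradle_lip 0.68 [300. 170. 341. 196.] [ 0.5082 -0.1855  0.0503] [ 0.437  -0.2369 -0.0036] [ 0.5664 -0.0662  0.0558]
cradle_lip 0.65 [303. 143. 333. 161.] [0.5218 0.0157 0.0077] [ 0.4604 -0.0143 -0.0036] [0.5618 0.0519 0.0534]
lid_left 0.93 [298. 170. 340. 192.] [ 0.5102 -0.1849  0.0503] [ 0.434  -0.2369  0.0034] [ 0.5664 -0.1072  0.0558]
cutters 0.55 [360. 165. 384. 172.] [ 0.673  -0.0684  0.0102] [ 0.6378 -0.084  -0.0029] [ 0.7171 -0.0392  0.0178]
phone 0.72 [305. 195. 349. 224.] [ 0.5189 -0.3103  0.0503] [ 0.4464 -0.3641  0.0326] [ 0.5749 -0.2432  0.0552]
blue_driver 0.65 [261. 193. 273. 213.] [ 0.3343 -0.2247  0.0117] [ 0.3129 -0.2562 -0.0024] [ 0.3548 -0.1888  0.0169]
```

```bash
cat > b.py <<'E'
from h import *
np.set_printoptions(precision=4,suppress=True)
z=np.load('top0.npz'); im,C=z['im'],z['C']
c=im[110:330,180:480]; cv2.imwrite('pics/c0.png',cv2.resize(c,None,fx=2.6,fy=2.6,interpolation=cv2.INTER_CUBIC))
hsv=cv2.cvtColor(im,cv2.COLOR_BGR2HSV)
# tabs: orange
m=((hsv[...,0]>5)&(hsv[...,0]<22)&(hsv[...,1]>150)&(hsv[...,2]>120)).astype(np.uint8)
n,l,s,ce=cv2.connectedComponentsWithStats(m)
for i in range(1,n):
    if s[i,4]>15: P=C[l==i]; print('orange',ce[i],s[i,4],np.median(P,0),P.min(0),P.max(0))
# lids: rectangles
for y0,y1 in [(-.25,-.1),(-.38,-.24),(-.52,-.38)]:
    k=(C[...,2]>.04)&(C[...,2]<.065)&(C[...,1]>y0)&(C[...,1]<y1)&(C[...,0]>.42)&(C[...,0]<.62)&(m==0)
    P=C[k]; print('lid',cv2.minAreaRect(P[:,:2].astype(np.float32)),np.median(P,0),len(P))
k=(C[...,2]>.004)&(C[...,1]>-.03)&(C[...,1]<.07)&(C[...,0]>.42)&(C[...,0]<.62)
P=C[k]; print('cradle',cv2.minAreaRect(P[:,:2].astype(np.float32)),len(P)); k2=P[:,2]>.03
print('lip',cv2.minAreaRect(P[k2][:,:2].astype(np.float32)),P[k2].mean(0),np.sort(P[k2][:,2]))
E
python3 b.py
```

```text
orange [134.3967 221.1423] 80760 [ 0.4797  0.5826 -0.7401] [-0.2018 -0.6529 -0.7608] [1.592  1.1547 1.1284]
orange [485.8379 215.4483] 580 [ 0.4767 -0.6994  0.0134] [ 0.2913 -0.7546  0.006 ] [ 0.5097 -0.2764  1.1284]
orange [392.6174 214.4783] 115 [ 0.4678 -0.4495  0.0504] [ 0.4524 -0.4693 -0.0056] [ 0.4816 -0.4393  0.0566]
orange [335.7411 218.3393] 112 [ 0.454  -0.3105  0.0507] [ 0.4389 -0.3206 -0.0015] [ 0.4673 -0.2987  0.0557]
orange [282.7838 220.3423] 111 [ 0.4454 -0.1814  0.0509] [ 0.4306 -0.1921  0.0001] [ 0.4594 -0.1644  0.0548]
orange [441.9649 308.5088] 114 [ 0.2443 -0.5662  0.0491] [ 0.2264 -0.5819 -0.0001] [ 0.2913 -0.2764  1.1284]
orange [430.5488 394.6605] 215 [-0.1297 -0.7232 -0.7417] [-0.1469 -0.7932 -0.7513] [ 0.2913 -0.2764  1.1284]
lid ((0.5253032445907593, -0.1859649419784546), (0.1881229281425476, 0.1279415786266327), 0.14848960936069489) [ 0.5134 -0.1819  0.0502] 1996
lid ((0.5319845080375671, -0.3041186034679413), (0.186420738697052, 0.11143810302019119), 6.2247209548950195) [ 0.5187 -0.3048  0.05  ] 1883
lid ((0.5189845561981201, -0.4475398659706116), (0.1367
[... 843 characters left out ...]
0461 0.0461 0.0461 0.0461 0.0461 0.0462 0.0463 0.0463 0.0463 0.0463
 0.0463 0.0463 0.0464 0.0464 0.0465 0.0465 0.0465 0.0466 0.0466 0.0466
 0.0466 0.0466 0.0466 0.0466 0.0467 0.0467 0.0467 0.0468 0.0468 0.0468
 0.0468 0.0469 0.0469 0.047  0.047  0.0471 0.0472 0.0472 0.0473 0.0473
 0.0473 0.0473 0.0473 0.0475 0.0475 0.0475 0.0475 0.0477 0.0477 0.0477
 0.0477 0.0478 0.0478 0.0478 0.0478 0.0478 0.0478 0.0479 0.0479 0.0479
 0.0479 0.0479 0.048  0.048  0.0481 0.0482 0.0482 0.0483 0.0484 0.0484
 0.0484 0.0484 0.0485 0.0486 0.0486 0.0487 0.0488 0.0488 0.0489 0.0489
 0.0489 0.049  0.0491 0.0491 0.0492 0.0494 0.0494 0.0495 0.0495 0.0498
 0.0499 0.05   0.0501 0.0501 0.0501 0.0505 0.0508 0.0508 0.0515]
```

View pics/c0.png

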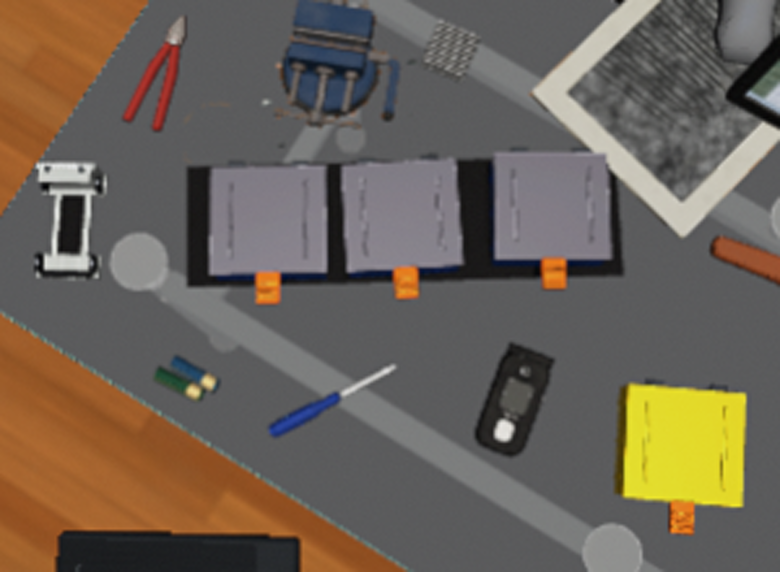

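The top view shows the three grey lids with orange tabs at crop (268,288), (406,283) and (553,274). The cradle is at (70,218), its lip at the top (far) end. The yellow look-alike is at (684,445), and the cutters, screwdriver and phone are clear of the work. Next I refine the poses on known planes.

```bash
cat > c.py <<'E'
from h import *
np.set_printoptions(precision=4,suppress=True)
z=np.load('top0.npz'); im,C=z['im'],z['C']
def plane(uv,h,n='top'):
    a=world(n,uv,np.full(len(uv),.5)); b=world(n,uv,np.full(len(uv),1.)); t=(h-a[:,2])/(b[:,2]-a[:,2]); return a+t[:,None]*(b-a)
hsv=cv2.cvtColor(im,cv2.COLOR_BGR2HSV)
org=((hsv[...,0]>5)&(hsv[...,0]<22)&(hsv[...,1]>150)&(hsv[...,2]>120))
print('grey sample',im[190,280],im[190,335],hsv[190,280])
for name,uc in [('L',283),('M',335.7),('R',392.6)]:
    m=((hsv[...,1]<60)&(im.min(2)>95)&(C[...,2]>.035)&(C[...,2]<.06)); v,u=np.nonzero(m); s=(abs(u-uc)<35)&(v>160)&(v<220)
    g=np.zeros_like(m,np.uint8); g[v[s],u[s]]=1; n,l,st,_=cv2.connectedComponentsWithStats(g); i=1+np.argmax(st[1:,4]); v,u=np.nonzero(l==i)
    P=plane(np.c_[u,v].astype(float),.050); r=cv2.minAreaRect(P[:,:2].astype(np.float32)); 
    v,u=np.nonzero(org); s=(abs(u-uc)<12)&(abs(v-218)<15); T=plane(np.c_[u[s],v[s]].astype(float),.051); rt=cv2.minAreaRect(T[:,:2].astype(np.float32))
    print(name,r,'tab',rt,'dir',T[:,:2].mean(0),P[:,:2].mean(0),np.degrees(np.arctan2(*(P[:,:2].mean(0)-T[:,:2].mean(0))[::-1])))
# cradle height map
for n in ['top','side']:
    C=np.load(n+'0.npz')['C']; im=np.load(n+'0.npz')['im']
    k=(C[...,2]>.032)&(C[...,2]<.06)&(abs(C[...,1]-.018)<.06)&(abs(C[...,0]-.51)<.07); P=C[k]; print(n,'lip',P.min(0),P.max(0),cv2.minAreaRect(P[:,:2].astype(np.float32)))
    k=(C[...,2]>.011)&(C[...,2]<.03)&(abs(C[...,1]-.018)<.05)&(abs(C[...,0]-.51)<.07); P=C[k]
    for lo,hi in [(.44,.49),(.53,.6)]: 
        Q=P[(P[:,0]>lo)&(P[:,0]<hi)]; print(len(Q),Q.min(0),Q.max(0),np.percentile(Q,[10,50,90],axis=0).tolist())
im=np.load('top0.npz')['im']; cv2.imwrite('pics/cr.png',cv2.resize(im[160:230,180:240],None,fx=8,fy=8,interpolation=cv2.INTER_CUBIC))
E
python3 c.py
```

```text
grey sample [135 126 131] [136 128 133] [137  17 135]
L ((0.5111068487167358, -0.1788964569568634), (0.10380510240793228, 0.10869854688644409), 3.116919994354248) tab ((0.44448745250701904, -0.18054528534412384), (0.027261093258857727, 0.021940099075436592), 2.316291093826294) dir [ 0.4449 -0.1812] [ 0.5103 -0.1785] 2.394266586868478
M ((0.5192680358886719, -0.30504971742630005), (0.10468429327011108, 0.1090070903301239), 4.9455885887146) tab ((0.4528745412826538, -0.30948278307914734), (0.027096042409539223, 0.02204153873026371), 1.5220017433166504) dir [ 0.4533 -0.31  ] [ 0.5184 -0.3051] 4.3538167532488705
R ((0.5322005152702332, -0.4473644196987152), (0.10393773019313812, 0.108293317258358), 1.5338672399520874) tab ((0.4664585590362549, -0.4487003684043884), (0.022121978923678398, 0.02771170437335968), 89.97101593017578) dir [ 0.4665 -0.449 ] [ 0.5312 -0.4476] 1.2325298825981605
top lip [ 0.5407 -0.0102  0.0353] [0.5603 0.0491 0.0515] ((0.550377607345581, 0.019411450251936913), (0.019501235336065292, 0.059332456439733505), 0.39912497997283936)
99 [ 0.4552 -0.0098  0.0114] [0.4795 
[... 433 characters left out ...]
082568892, 0.024490881661519043]]
side lip [ 0.5452 -0.0094  0.0336] [0.5644 0.0503 0.0534] ((0.5542957782745361, 0.020194970071315765), (0.018480941653251648, 0.05983491241931915), 1.967824101448059)
40 [ 0.4606 -0.0132  0.0117] [0.4808 0.0506 0.0251] [[0.4616249365087561, -0.00852574839932976, 0.01353557877936481], [0.46729216689446784, 0.01700002816751021, 0.016648171001301885], [0.47771342486161333, 0.048060097874516164, 0.02110788734054687]]
32 [ 0.5433 -0.0143  0.0111] [0.5615 0.0485 0.0279] [[0.5449141353973812, -0.01037245548518053, 0.012496676312222618], [0.5541129214917092, -0.006135603338102189, 0.01785611066976553], [0.5607622884619408, 0.04340338334730765, 0.024195981833038407]]
```

View pics/cr.png

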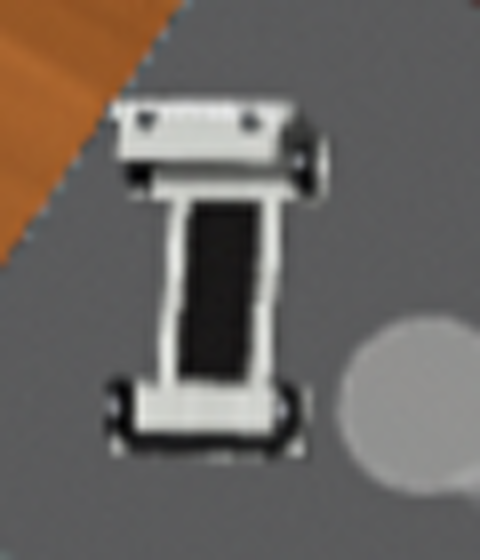

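The cradle crop shows the lip's front edge at about crop (118,160) to (283,167), and the floor strip from (222,200) to (216,380), so it is nearly square to x. I'll project those onto the known heights.

```bash
cat >> h.py <<'E'
def plane(uv,h,n='top'):
    uv=np.asarray(uv,float).reshape(-1,2)
    a=world(n,uv,np.full(len(uv),.5)); b=world(n,uv,np.full(len(uv),1.)); t=(h-a[:,2])/(b[:,2]-a[:,2]); return a+t[:,None]*(b-a)
def go(x,y,z,rpy):
    o=robot.get_obs(); A=R.from_euler('xyz',o['tool_rot'],degrees=True); B=R.from_euler('xyz',rpy,degrees=True)
    s=A.inv().apply(np.array([x,y,z])-o['eef_pos'])*100; print('slide',s.round(2),'turn',(A.inv()*B).as_rotvec().round(3))
E
python3 - <<'E'
from h import *
np.set_printoptions(precision=4,suppress=True)
c=lambda *p: np.array(p)/8.-0.4375+[180,160]
print('lip edge front top',plane(c((118,158),(283,165)),.047),'back',plane(c((115,103),(295,103)),.047))
print('floor slot L',plane(c((187,200),(180,380)),.003),'R',plane(c((262,202),(250,382)),.003))
print('side edges',plane(c((178,200),(162,380)),.006),plane(c((281,200),(268,380)),.006))
print('near stop outer',plane(c((135,432),(272,432)),.016), 'blk',plane(c((118,452),(290,455)),0))
go(.45,.2,.22,[180,0,60]); go(.445,-.181,.15,[180,0,2.5])
E
```

```text
lip edge front top [[ 0.5424  0.0437  0.047 ]
 [ 0.5415 -0.0079  0.047 ]] back [[ 0.56    0.0461  0.047 ]
 [ 0.5615 -0.0103  0.047 ]]
floor slot L [[0.5393 0.0332 0.003 ]
 [0.4803 0.031  0.003 ]] R [[0.5393 0.0089 0.003 ]
 [0.4803 0.0085 0.003 ]]
side edges [[0.5386 0.0353 0.006 ]
 [0.4797 0.036  0.006 ]] [[0.5395 0.0021 0.006 ]
 [0.4806 0.0021 0.006 ]]
near stop outer [[ 0.4612  0.0405  0.016 ]
 [ 0.4623 -0.0029  0.016 ]] blk [[ 0.457   0.05    0.    ]
 [ 0.4575 -0.0052  0.    ]]
slide [-37.95 -31.12   0.27] turn [ 0.    -0.     1.822]
slide [-47.73 -67.94   7.27] turn [ 0.    -0.     2.825]
```

```bash
r='x'; python3 -m creep '[{"grip":60,"slide":[-19,-15.5,0.2],"turn":[0,0,0.75]},{"grip":60,"slide":[-38,-31,0.3],"turn":[0,0,1.82]},{"grip":60,"slide":[-38,-31,0.3],"turn":[0,0,1.82]},{"grip":60,"slide":[-38,-31,0.3],"turn":[0,0,1.82]},{"grip":60,"slide":[-38,-31,0.3],"turn":[0,0,1.82]},{"grip":60,"slide":[-38,-31,0.3],"turn":[0,0,1.82]},{"grip":60,"slide":[-38,-31,0.3],"turn":[0,0,1.82]},{"grip":60,"slide":[-38,-31,0.3],"turn":[0,0,1.82]},{"grip":60,"slide":[-38,-31,0.3],"turn":[0,0,1.82]},{"grip":60,"slide":[-38,-31,0.3],"turn":[0,0,1.82]},{"grip":60,"slide":[-38,-31,0.3],"turn":[0,0,1.82]}]'; python3 -c "
from h import *
go(.446,-.181,.12,[180,0,2.5])"
```

```text
t: 2.48
eef_pos: [0.4509, 0.2008, 0.2198]
tool_rot: [180.0, -0.0, 60.1]
contact_force: [0.6, 0.1, -0.5]
grip_width: 0.0527
gripper_force: 0.0
slide [-33.35  18.58   9.97] turn [-0.    -0.     1.006]
```

```bash
python3 -m creep '[{"grip":50,"slide":[-33.3,18.6,10],"turn":[0,0,1.005]},{"grip":50,"slide":[-33.3,18.6,10],"turn":[0,0,1.005]},{"grip":50,"slide":[-33.3,18.6,10],"turn":[0,0,1.005]},{"grip":50,"slide":[-33.3,18.6,10],"turn":[0,0,1.005]},{"grip":50,"slide":[-33.3,18.6,10],"turn":[0,0,1.005]},{"grip":50,"slide":[-33.3,18.6,10],"turn":[0,0,1.005]},{"grip":50,"slide":[-33.3,18.6,10],"turn":[0,0,1.005]},{"grip":50,"slide":[-33.3,18.6,10],"turn":[0,0,1.005]}]'
python3 - <<'E'
from h import *
go(.446,-.181,.04,[180,0,2.5])
for n in ['top','side']:
    im,d=cams.camera(n); 
    p=proj(n,robot.get_obs()['eef_pos'])[0].astype(int); print(n,p)
    cv2.imwrite(f'pics/{n}1.png',cv2.resize(im[p[1]-50:p[1]+50,p[0]-65:p[0]+65],None,fx=6,fy=6,interpolation=cv2.INTER_CUBIC))
E
```

```text
t: 3.48
eef_pos: [0.4458, -0.1808, 0.1194]
tool_rot: [-180.0, 0.0, 2.5]
contact_force: [0.1, 0.0, 0.4]
grip_width: 0.0445
gripper_force: 0.0
slide [0.02 0.03 7.94] turn [-0.     0.001  0.001]
top [279 215]
side [302 164]
```

View pics/side1.png

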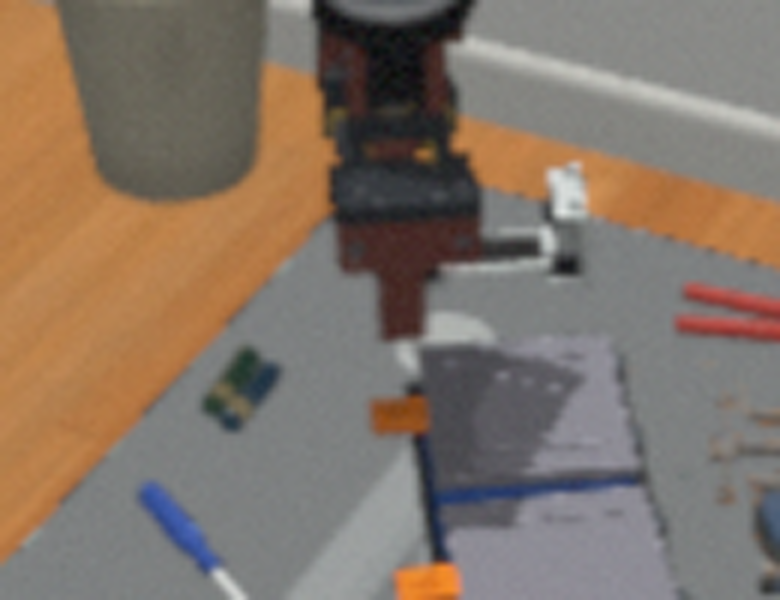

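In the side view the finger is directly over the orange tab (tab centre at about (400,415)), with the lid edge at about x=428. I'll descend, pulling back 3 mm, and pinch.

```bash
python3 -m creep '[{"grip":50,"slide":[-0.3,0,4],"turn":[0,0,0]},{"grip":50,"slide":[-0.3,0,7.8],"turn":[0,0,0]},{"grip":50,"slide":[-0.3,0,7.8],"turn":[0,0,0]},{"grip":10,"slide":[-0.3,0,7.8],"turn":[0,0,0]},{"grip":10,"slide":[-0.3,0,7.8],"turn":[0,0,0]},{"grip":10,"slide":[-0.3,0,7.8],"turn":[0,0,0]},{"grip":10,"slide":[-0.3,0,7.8],"turn":[0,0,0]}]' 12
```

```text
t: 4.45
eef_pos: [0.4439, -0.18, 0.043]
tool_rot: [-180.0, -0.1, 2.5]
contact_force: [1.9, 7.8, 6.4]
grip_width: 0.0217
gripper_force: 12.0
```

```bash
python3 -m creep '[{"grip":10,"slide":[0.3,0,-2.4],"turn":[0,0,0]},{"grip":10,"slide":[1.1,0,-4.6],"turn":[0,0,0]},{"grip":10,"slide":[2.3,0,-6.7],"turn":[0,0,0]},{"grip":10,"slide":[3.8,0,-8.5],"turn":[0,0,0]},{"grip":10,"slide":[5.7,0,-9.9],"turn":[0,0,0]},{"grip":10,"slide":[7.9,0,-10.9],"turn":[0,0,0]},{"grip":10,"slide":[10.2,0,-11.5],"turn":[0,0,0]},{"grip":10,"slide":[12.6,0,-11.6],"turn":[0,0,0]},{"grip":10,"slide":[13.7,0,-11.5],"turn":[0,0,0]},{"grip":10,"slide":[13.7,0,-11.5],"turn":[0,0,0]}]'
```

```text
t: 5.7
eef_pos: [0.5819, -0.1742, 0.1588]
tool_rot: [180.0, -0.2, 2.5]
contact_force: [0.3, 4.2, 10.2]
grip_width: 0.0217
gripper_force: 12.0
```

```bash
python3 -m creep '[{"grip":45,"slide":[0,0,0],"turn":[0,0,0]},{"grip":45,"slide":[0,0,0],"turn":[0,0,0]},{"grip":45,"slide":[0,0,-4],"turn":[0,0,0]},{"grip":45,"slide":[-4,3,-7],"turn":[0,0,0]},{"grip":45,"slide":[-9,8,-7],"turn":[0,0,0]},{"grip":45,"slide":[-13,13,-7],"turn":[0,0,0]},{"grip":45,"slide":[-13.5,13,-7],"turn":[0,0,0]}]'
python3 - <<'E'
from h import *
np.set_printoptions(precision=4,suppress=True)
go(.4505,-.3105,.10,[180,0,4])
im,d=cams.camera('top'); C=cloud('top',d); cv2.imwrite('pics/top2.png',cv2.resize(im[130:270,200:440],None,fx=3.2,fy=3.2,interpolation=cv2.INTER_CUBIC))
for t in ['power_brick','spare_board','tape']:
    for r in cams.outline_of('top',t)[:3]: P=C[r['mask']&(d>0)]; print(t,r['p'],np.array(r['bbox'])*[640,400,640,400],np.median(P,0) if len(P) else 0)
E
```

```text
t: 6.58
eef_pos: [0.4484, -0.3126, 0.2268]
tool_rot: [180.0, 0.0, 2.3]
contact_force: [0.1, 0.2, 0.2]
grip_width: 0.0395
gripper_force: 0.0
slide [ 0.23 -0.21 12.68] turn [ 0.    0.   -0.03]
power_brick 0.44 [310.72  181.2   341.632 228.2  ] [ 0.4854 -0.2633  0.0509]
```

View pics/top2.png

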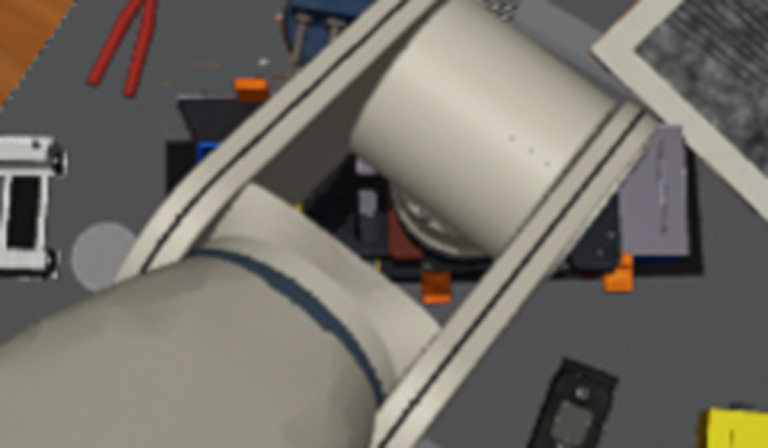

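The arm hides most of the left tub; only a yellowish bit shows at (298,205). I'll check the side camera.

Run:
```python
from h import *
im,d=cams.camera('side'); C=cloud('side',d); cv2.imwrite('pics/side2.png',cv2.resize(im[120:240,260:400],None,fx=5,fy=5,interpolation=cv2.INTER_CUBIC))
for t in ['power_brick','spare_board','tape']:
    for r in cams.outline_of('side',t)[:3]: P=C[r['mask']&(d>0)]; print(t,r['p'],np.array(r['bbox'])*[640,400,640,400],np.median(P,0) if len(P) else 0)
```

```text
power_brick 0.39 [305.92 192.6  349.12 236.28] [ 0.51884562 -0.32198053  0.04978893]
spare_board 0.63 [311.488 230.52  363.392 272.   ] [ 0.53008582 -0.46464406  0.0496467 ]
tape 0.5 [309.632 229.08  363.008 273.   ] [ 0.5312149  -0.46610371  0.04968688]
tape 0.48 [312.128 184.32  334.912 195.92 ] [ 0.51108876 -0.16706166  0.02321602]
```

View pics/side2.png

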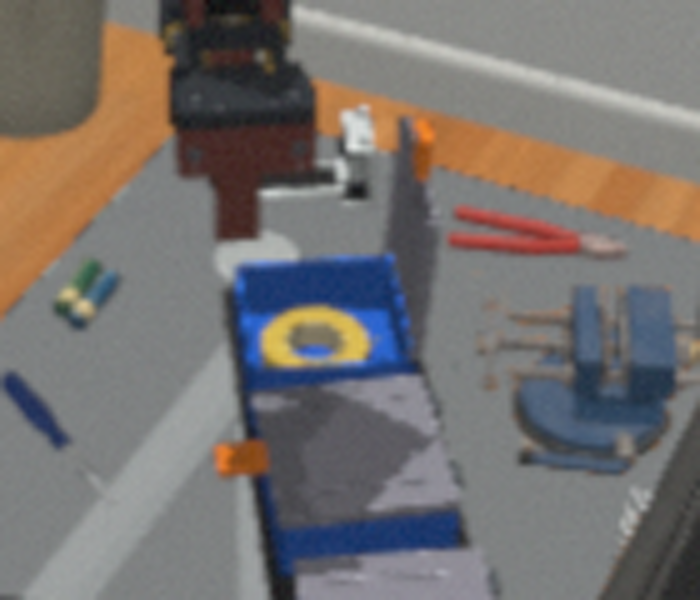

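The side view shows the yellow tape at (315,335) in the left tub, its lid standing past upright. The middle tub comes next.

```bash
python3 -m creep '[{"grip":50,"slide":[0.25,-0.3,6],"turn":[0,0,-0.038]},{"grip":50,"slide":[0.25,-0.3,11],"turn":[0,0,-0.038]},{"grip":50,"slide":[0.25,-0.3,15],"turn":[0,0,-0.038]},{"grip":50,"slide":[0.25,-0.3,18.4],"turn":[0,0,-0.038]},{"grip":50,"slide":[0.25,-0.3,18.4],"turn":[0,0,-0.038]},{"grip":10,"slide":[0.25,-0.3,18.4],"turn":[0,0,-0.038]},{"grip":10,"slide":[0.25,-0.3,18.4],"turn":[0,0,-0.038]},{"grip":10,"slide":[0.25,-0.3,18.4],"turn":[0,0,-0.038]},{"grip":10,"slide":[0.25,-0.3,18.4],"turn":[0,0,-0.038]}]' 12
```

```text
t: 8.1
eef_pos: [0.4542, -0.309, 0.0443]
tool_rot: [179.8, -0.2, 4.7]
contact_force: [-1.4, -5.0, -0.3]
grip_width: 0.0217
gripper_force: 12.0
```

```bash
python3 -m creep '[{"grip":10,"slide":[0.3,0,-2.3],"turn":[0,0,0]},{"grip":10,"slide":[1.1,0,-4.5],"turn":[0,0,0]},{"grip":10,"slide":[2.2,0,-6.5],"turn":[0,0,0]},{"grip":10,"slide":[3.8,0,-8.3],"turn":[0,0,0]},{"grip":10,"slide":[5.6,0,-9.7],"turn":[0,0,0]},{"grip":10,"slide":[7.7,0,-10.7],"turn":[0,0,0]},{"grip":10,"slide":[10,0,-11.3],"turn":[0,0,0]},{"grip":10,"slide":[12.3,0,-11.4],"turn":[0,0,0]},{"grip":10,"slide":[13.5,0,-11.3],"turn":[0,0,0]},{"grip":10,"slide":[13.5,0,-11.3],"turn":[0,0,0]}]'
```

```text
t: 9.35
eef_pos: [0.5901, -0.2974, 0.1586]
tool_rot: [179.8, -0.3, 4.7]
contact_force: [1.5, -2.2, 8.4]
grip_width: 0.0214
gripper_force: 12.0
```

```bash
python3 -m creep '[{"grip":45,"slide":[0,0,0],"turn":[0,0,0]},{"grip":45,"slide":[0,0,0],"turn":[0,0,0]},{"grip":45,"slide":[0,0,-4],"turn":[0,0,0]},{"grip":45,"slide":[-4,0,-8],"turn":[0,0,0]},{"grip":45,"slide":[-10,0,-8],"turn":[0,0,0]},{"grip":45,"slide":[-13,0,-8],"turn":[0,0,0]}]'
python3 - <<'E'
from h import *
im,d=cams.camera('side'); C=cloud('side',d); cv2.imwrite('pics/side3.png',cv2.resize(im[130:270,260:400],None,fx=4.2,fy=4.2,interpolation=cv2.INTER_CUBIC))
for t in ['power_brick','spare_board','tape']:
    for r in cams.outline_of('side',t)[:3]: P=C[r['mask']&(d>0)]; print(t,r['p'],np.array(r['bbox'])*[640,400,640,400],np.median(P,0) if len(P) else 0)
E
```

```text
t: 10.1
eef_pos: [0.4553, -0.3064, 0.236]
tool_rot: [-180.0, 0.0, 4.6]
contact_force: [0.4, -0.1, 0.0]
grip_width: 0.0397
gripper_force: 0.0
power_brick 0.82 [314.176 208.08  347.2   224.8  ] [ 0.52222144 -0.31498347  0.03222734]
power_brick 0.71 [305.984 144.68  347.2   203.68 ] [ 0.54272663 -0.15562695  0.03781833]
spare_board 0.32 [311.296 233.    364.48  267.2  ] [ 0.529816   -0.45315845  0.05037051]
tape 0.59 [310.08  184.    334.272 194.52 ] [ 0.50762099 -0.1681897   0.02296686]
```

View pics/side3.png

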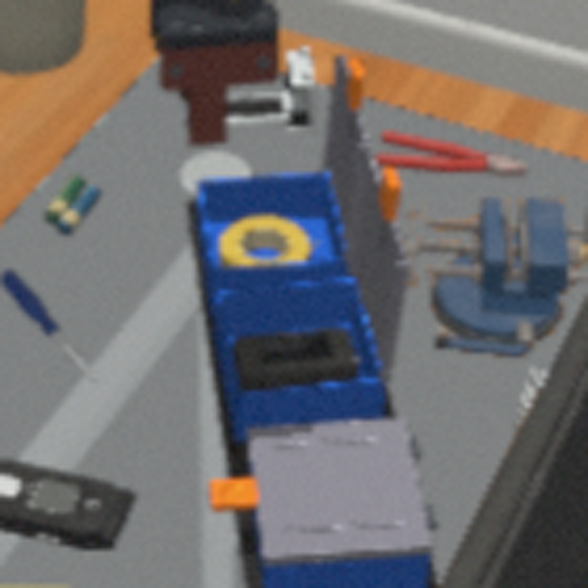

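The side view shows the black brick in the middle tub at (297,358), the tape still in the left one, both lids past upright and the right lid shut. Now I measure the brick.

Run:
```python
from h import *
np.set_printoptions(precision=4,suppress=True)
for n in ['side','top']:
    im,d=cams.camera(n); C=cloud(n,d)
    for r in cams.outline_of(n,'power_brick')[:3]:
        m=r['mask']&(d>0); P=C[m]; b=(abs(P[:,0]-.52)<.06)&(abs(P[:,1]+.31)<.055)
        print(n,r['p'],b.mean())
        Q=P[b]; T=Q[(Q[:,2]>.028)&(Q[:,2]<.039)]
        if len(T)>30: print(len(T),np.median(T,0),np.percentile(T,[2,98],axis=0),cv2.minAreaRect(T[:,:2].astype(np.float32)))
        v,u=np.nonzero(m); U=plane(np.c_[u,v],.033,n); print('plane',np.percentile(U,[1,50,99],axis=0).tolist(),cv2.minAreaRect(U[:,:2].astype(np.float32)))
    if n=='side': cv2.imwrite('pics/br.png',cv2.resize(im[190:240,300:360],None,fx=10,fy=10,interpolation=cv2.INTER_CUBIC))
    # tub rims z 0.045
    k=(abs(C[...,2]-.045)<.004)&(abs(C[...,1]+.305)<.065)&(abs(C[...,0]-.52)<.053); P=C[k]; print('rim',len(P), np.percentile(P,[1,99],axis=0) if len(P) else 0)
```

```text
side 0.86 1.0
286 [ 0.5209 -0.3081  0.0328] [[ 0.4809 -0.3261  0.0287]
 [ 0.5607 -0.2858  0.0363]] ((0.5205960273742676, -0.3060101866722107), (0.08462456613779068, 0.04534897953271866), 8.367448806762695)
plane [[0.47902086542465566, -0.3403660875222901, 0.03300000000000003], [0.5200988968366481, -0.31418289410473266, 0.03300000000000003], [0.5615325626727741, -0.2852140462805555, 0.03300000000000003]] ((0.5204629302024841, -0.3126887083053589), (0.08558881282806396, 0.05387100577354431), 4.017303943634033)
rim 181 [[ 0.4694 -0.3609  0.041 ]
 [ 0.5723 -0.2474  0.0489]]
rim 42 [[ 0.4671 -0.3291  0.0415]
 [ 0.5633 -0.2487  0.0489]]
```

View pics/br.png

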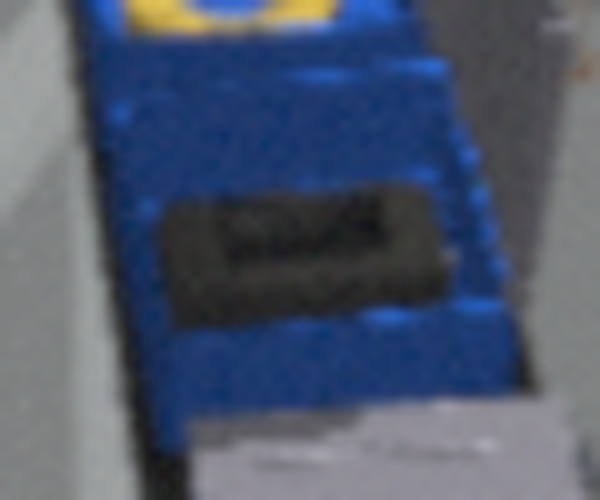

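Run:
```python
from h import *
np.set_printoptions(precision=4,suppress=True)
c=lambda *p: np.array(p)/10.-0.45+[300,190]
P=plane(c((160,203),(438,187),(172,283),(448,258)),.033,'side'); print(P)
for a,b in [(0,1),(2,3)]: print(np.degrees(np.arctan2(*(P[b]-P[a])[1::-1])))
print(P.mean(0))
go(.5155,-.3065,.06,[180,0,4.5]); go(.5155,-.3065,.008,[180,0,4.5])
```

```text
[[ 0.4787 -0.289   0.033 ]
 [ 0.5613 -0.2872  0.033 ]
 [ 0.4799 -0.3228  0.033 ]
 [ 0.5608 -0.3174  0.033 ]]
1.2626234217305654
3.8164628502792683
[ 0.5202 -0.3041  0.033 ]
slide [ 5.63  0.44 17.55] turn [-0.    -0.     0.004]
slide [ 5.63  0.44 22.75] turn [-0.    -0.     0.004]
```

```bash
python3 -m creep '[{"grip":68,"slide":[5.6,0.3,2],"turn":[0,0,0.02]},{"grip":68,"slide":[5.6,0.3,7],"turn":[0,0,0.02]},{"grip":68,"slide":[5.6,0.3,12],"turn":[0,0,0.02]},{"grip":68,"slide":[5.6,0.3,16],"turn":[0,0,0.02]},{"grip":68,"slide":[5.6,0.3,19],"turn":[0,0,0.02]},{"grip":68,"slide":[5.6,0.3,21],"turn":[0,0,0.02]},{"grip":68,"slide":[5.6,0.3,22.5],"turn":[0,0,0.02]},{"grip":68,"slide":[5.6,0.3,22.6],"turn":[0,0,0.02]}]'
```

```text
t: 11.5
eef_pos: [0.514, -0.305, 0.009]
tool_rot: [-180.0, 0.1, 3.5]
contact_force: [-0.2, 0.4, 0.5]
grip_width: 0.0598
gripper_force: 0.0
```

No contact on the way down. I close and lift.

```bash
python3 -m creep '[{"grip":30,"slide":[0,0,0],"turn":[0,0,0]},{"grip":30,"slide":[0,0,0],"turn":[0,0,0]},{"grip":30,"slide":[0,0,0],"turn":[0,0,0]},{"grip":30,"slide":[0,0,0],"turn":[0,0,0]},{"grip":30,"slide":[0,0,-2],"turn":[0,0,0]},{"grip":30,"slide":[0,0,-5],"turn":[0,0,0]},{"grip":30,"slide":[0,0,-10],"turn":[0,0,0]},{"grip":30,"slide":[-1,0,-15],"turn":[0,0,0]},{"grip":30,"slide":[-2,0,-20],"turn":[0,0,0]},{"grip":30,"slide":[-2,0,-20],"turn":[0,0,0]}]' 40
python3 - <<'E'
from h import *
np.set_printoptions(precision=4,suppress=True)
im,d=cams.camera('side'); C=cloud('side',d); e=robot.get_obs()['eef_pos']
for r in cams.outline_of('side','power_brick')[:2]:
    m=r['mask']&(d>0); P=C[m]-e; b=(abs(P).max(1)<.09); Q=P[b]; print(r['p'],b.mean(), np.percentile(Q,[2,50,98],axis=0) if len(Q) else 0, r['bbox'])
k=(abs(C[...,1]-e[1])<.05)&(abs(C[...,2]-e[2]-.008)<.022)&(abs(C[...,0]-e[0])<.1); P=C[k]-e; print(len(P),np.percentile(P,[1,50,99],axis=0))
go(.445,.018,.15,[180,0,0])
E
```

```text
t: 12.75
eef_pos: [0.4956, -0.3079, 0.2148]
tool_rot: [179.7, -0.4, 3.5]
contact_force: [0.8, 0.1, -2.6]
grip_width: 0.0417
gripper_force: 39.9
387 [[-0.0351 -0.0321 -0.0011]
 [ 0.002  -0.0189  0.0195]
 [ 0.0493  0.0125  0.0286]]
slide [ -2.87 -32.68   6.  ] turn [ 0.001 -0.001  0.062]
```

Brick held (41.7 mm, 40 N). Its centre sits about 7 mm ahead of the TCP and its underside about 4 mm below it. Next I move to a tilted standoff before the cradle.

```bash
python3 - <<'E'
from h import *
go(.4435,.0185,.13,[180,20,0])
E
python3 -m creep '[{"grip":30,"slide":[-3,-6,0],"turn":[0,0,0.06]},{"grip":30,"slide":[-4,-12,0],"turn":[0,0,0.06]},{"grip":30,"slide":[-4,-18,0],"turn":[0,0,0.06]},{"grip":30,"slide":[-4,-24,2],"turn":[0,0,0.06]},{"grip":30,"slide":[-3.2,-30,4],"turn":[0,0,0.06]},{"grip":30,"slide":[-3,-32.7,6],"turn":[0,0,0.06]},{"grip":30,"slide":[-3,-32.7,6],"turn":[0,0,0.06]},{"grip":30,"slide":[-3,-32.7,6],"turn":[0,0,0.06]}]'; python3 -c "
from h import *
go(.4435,.0185,.08,[180,20,0])"
```

```text
slide [ -3.02 -32.74   8.  ] turn [ 0.011 -0.35   0.061]
t: 13.85
eef_pos: [0.4434, 0.0179, 0.1489]
tool_rot: [180.0, 0.1, 0.1]
contact_force: [0.1, 0.5, -2.4]
grip_width: 0.042
gripper_force: 39.9
slide [ 0.03 -0.06  6.89] turn [ 0.001 -0.347  0.002]
```

```bash
python3 -m creep '[{"grip":30,"slide":[0,0,2],"turn":[0,-0.17,0]},{"grip":30,"slide":[0,0,4],"turn":[0,-0.35,0]},{"grip":30,"slide":[0,0,6.9],"turn":[0,-0.35,0]},{"grip":30,"slide":[0,0,6.9],"turn":[0,-0.35,0]},{"grip":30,"slide":[0,0,6.9],"turn":[0,-0.35,0]}]'
python3 - <<'E'
from h import *
np.set_printoptions(precision=4,suppress=True)
im,d=cams.camera('side'); C=cloud('side',d); o=robot.get_obs(); e=o['eef_pos']; print(e,o['tool_rot'])
A=R.from_euler('xyz',o['tool_rot'],degrees=True)
P=C.reshape(-1,3)-e; Q=A.inv().apply(P); k=(abs(Q[:,1])<.04)&(Q[:,2]>-.024)&(Q[:,2]<.02)&(abs(Q[:,0])<.08)&(d.reshape(-1)>0); Q=Q[k]; print(len(Q),np.percentile(Q,[1,3,50,97,99],axis=0))
x,y=np.histogram(Q[:,0],bins=20); print(x,y)
k=(C[...,2]>.03)&(C[...,2]<.06)&(abs(C[...,1]-.018)<.04)&(abs(C[...,0]-.555)<.02); P=C[k]; print('lip',P.min(0),P.max(0),np.median(P,0))
p=proj('side',e)[0].astype(int); cv2.imwrite('pics/s5.png',cv2.resize(im[p[1]-35:p[1]+45,p[0]-40:p[0]+70],None,fx=7,fy=7,interpolation=cv2.INTER_CUBIC))
E
```

```text
t: 14.48
eef_pos: [0.4442, 0.0174, 0.0815]
tool_rot: [-180.0, 20.0, 0.0]
contact_force: [0.1, -0.4, -2.6]
grip_width: 0.0419
gripper_force: 39.9
[0.4444 0.0176 0.0818] [-179.9991   19.9495    0.0543]
235 [[-0.0361 -0.022  -0.0239]
 [-0.0357 -0.0161 -0.0237]
 [-0.0028  0.0185 -0.0161]
 [ 0.046   0.0309  0.0011]
 [ 0.0474  0.0337  0.0023]]
[25 16  9 13 13 15 18 10  8  6  7  5  5 10 15 12 14 10 15  9] [-0.0363 -0.032  -0.0277 -0.0234 -0.0191 -0.0148 -0.0105 -0.0062 -0.0019
  0.0024  0.0067  0.0111  0.0154  0.0197  0.024   0.0283  0.0326  0.0369
  0.0412  0.0455  0.0498]
lip [ 0.5455 -0.0117  0.0311] [0.5647 0.046  0.0522] [0.5571 0.012  0.0468]
```

View pics/s5.png

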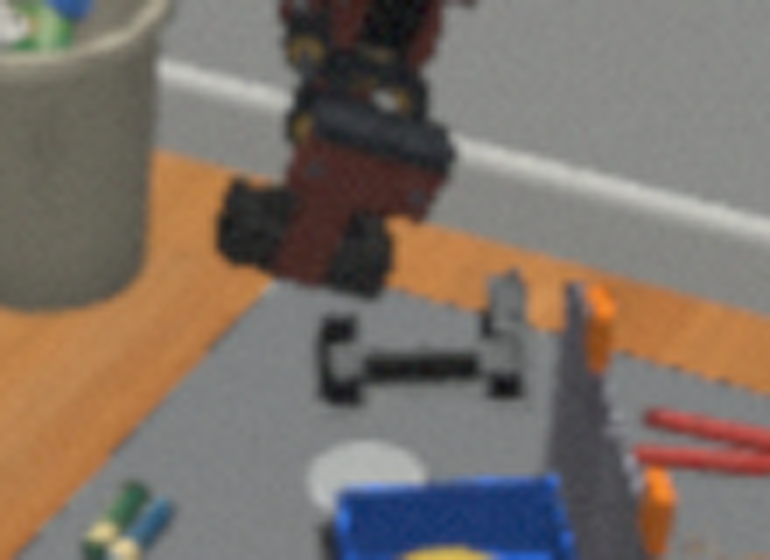

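The brick is held at 20° with its far end at about (360,290), the cradle beyond it and its lip at about (508,290). I lower it onto the line and slide in under the lip.

```bash
python3 -m creep '[{"grip":30,"slide":[0.5,-0.1,1.5],"turn":[0,0,0]},{"grip":30,"slide":[1,-0.1,3.1],"turn":[0,0,0]},{"grip":30,"slide":[1,-0.1,3.1],"turn":[0,0,0]},{"grip":30,"slide":[2.2,-0.1,3.1],"turn":[0,0,0]},{"grip":30,"slide":[3.4,-0.1,3.1],"turn":[0,0,0]},{"grip":30,"slide":[4.6,-0.1,3.1],"turn":[0,0,0]},{"grip":30,"slide":[5.6,-0.1,3.1],"turn":[0,0,0]},{"grip":30,"slide":[6.4,-0.1,3.1],"turn":[0,0,0]},{"grip":30,"slide":[6.8,-0.1,3.1],"turn":[0,0,0]},{"grip":30,"slide":[6.8,-0.1,3.1],"turn":[0,0,0]}]' 40
python3 - <<'E'
from h import *
for g in [(.500,.0285,20),(.5007,.0225,13),(.5034,.0175,7),(.5048,.0136,3),(.505,.011,0)]: go(g[0],.0185,g[1],[180,g[2],0])
E
```

```text
t: 15.78
eef_pos: [0.4972, 0.0191, 0.0281]
tool_rot: [180.0, 20.1, 0.1]
contact_force: [0.2, -0.4, -2.6]
grip_width: 0.0419
gripper_force: 39.9
slide [ 0.25  0.06 -0.13] turn [0.001 0.001 0.002]
slide [0.52 0.06 0.41] turn [0.001 0.123 0.002]
slide [0.95 0.06 0.78] turn [0.    0.228 0.002]
slide [1.21 0.06 1.1 ] turn [0.    0.298 0.002]
slide [1.32 0.06 1.34] turn [0.    0.35  0.002]
```

```bash
python3 -m creep '[{"grip":30,"slide":[0.3,0,0.1],"turn":[0,0.05,0]},{"grip":30,"slide":[0.5,0,0.4],"turn":[0,0.12,0]},{"grip":30,"slide":[0.7,0,0.6],"turn":[0,0.175,0]},{"grip":30,"slide":[0.95,0,0.75],"turn":[0,0.23,0]},{"grip":30,"slide":[0.95,0,0.75],"turn":[0,0.23,0]}]'
python3 - <<'E'
from h import *
for g in [(.5048,.0136,3),(.505,.011,0),(.505,.010,0)]: go(g[0],.0185,g[1],[180,g[2],0])
E
```

```text
t: 16.4
eef_pos: [0.5022, 0.0192, 0.0181]
tool_rot: [-180.0, 7.0, 0.1]
contact_force: [0.0, -0.4, -2.8]
grip_width: 0.0418
gripper_force: 39.9
slide [0.32 0.07 0.42] turn [0.    0.07  0.002]
slide [0.37 0.07 0.67] turn [0.    0.122 0.002]
slide [0.38 0.07 0.77] turn [0.    0.122 0.002]
```

```bash
python3 -m creep '[{"grip":30,"slide":[0.2,0,0.3],"turn":[0,0.04,0]},{"grip":30,"slide":[0.3,0,0.4],"turn":[0,0.07,0]},{"grip":30,"slide":[0.35,0,0.6],"turn":[0,0.12,0]},{"grip":30,"slide":[0.35,0,0.7],"turn":[0,0.122,0]},{"grip":30,"slide":[0.35,0,0.7],"turn":[0,0.122,0]}]'
python3 - <<'E'
from h import *
np.set_printoptions(precision=4,suppress=True)
im,d=cams.camera('side'); C=cloud('side',d); o=robot.get_obs(); e=o['eef_pos']
P=C.reshape(-1,3)-e; k=(abs(P[:,1])<.04)&(P[:,2]>.012)&(P[:,2]<.035)&(abs(P[:,0])<.06)&(d.reshape(-1)>0); Q=P[k]; print(np.percentile(Q,[1,50,99],axis=0))
p=proj('side',e)[0].astype(int); cv2.imwrite('pics/s6.png',cv2.resize(im[p[1]-25:p[1]+25,p[0]-32:p[0]+32],None,fx=11,fy=11,interpolation=cv2.INTER_CUBIC))
E
```

```text
t: 17.02
eef_pos: [0.5065, 0.0192, 0.0117]
tool_rot: [180.0, -0.1, 0.1]
contact_force: [-2.7, -0.0, 9.6]
grip_width: 0.0419
gripper_force: 39.9
[[-0.0351 -0.0339  0.0122]
 [ 0.0091 -0.0183  0.0216]
 [ 0.058   0.0177  0.0348]]
```

View pics/s6.png

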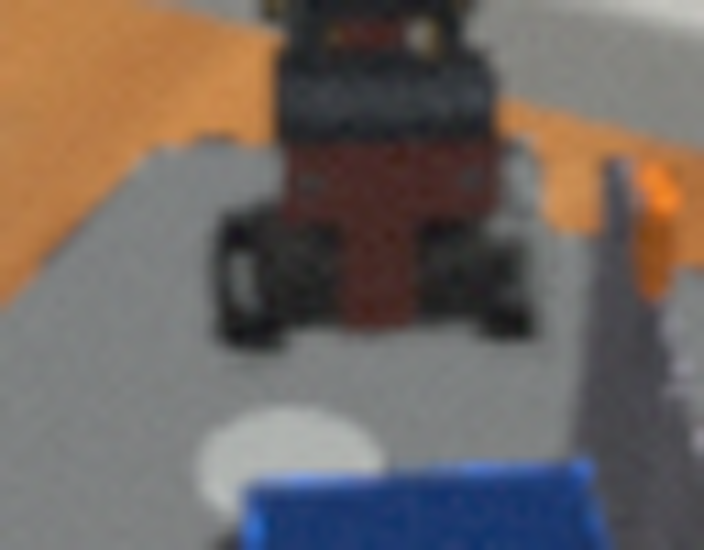

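The brick sits level between the near stop and the lip with the cradle floor pressing up on it. I release and withdraw.

```bash
python3 -m creep '[{"grip":52,"slide":[0,0,-0.05],"turn":[0,0,0]},{"grip":60,"slide":[0,0,-0.05],"turn":[0,0,0]},{"grip":60,"slide":[0,0,-0.05],"turn":[0,0,0]},{"grip":60,"slide":[0,0,-2],"turn":[0,0,0]},{"grip":60,"slide":[0,0,-5],"turn":[0,0,0]},{"grip":60,"slide":[-3,0,-10],"turn":[0,0,0]},{"grip":60,"slide":[-8,-6,-15],"turn":[0,0,0]},{"grip":60,"slide":[-12,-12,-17],"turn":[0,0,0]},{"grip":60,"slide":[-13,-18,-18],"turn":[0,0,0]},{"grip":60,"slide":[-13,-20,-18],"turn":[0,0,0]},{"grip":60,"slide":[-13,-20,-18],"turn":[0,0,0]}]'
python3 - <<'E'
from h import *
np.set_printoptions(precision=4,suppress=True)
S=[]
for n in ['top','side']:
    im,d=cams.camera(n); C=cloud(n,d)
    for t in ['power_brick','spare_board','tape','cutters','phone','blue_driver']:
        for r in cams.outline_of(n,t)[:1]: P=C[r['mask']&(d>0)]; print(n,t,round(r['p'],2),np.median(P,0) if len(P) else 0)
    k=(abs(C[...,0]-.51)<.028)&(abs(C[...,1]-.018)<.018)&(d>0); P=C[k]; A=np.c_[P[:,:2]-[.51,.018],np.ones(len(P))]; print('top plane',np.linalg.lstsq(A,P[:,2],rcond=None)[0])
    p=proj(n,[.51,.018,.03])[0].astype(int); S.append(cv2.resize(im[p[1]-30:p[1]+30,p[0]-40:p[0]+40],None,fx=6,fy=6,interpolation=cv2.INTER_CUBIC)[:,:390])
cv2.imwrite('pics/end.png',np.hstack(S))
E
```

```text
t: 18.45
eef_pos: [0.3751, 0.2222, 0.1913]
tool_rot: [-179.9, -0.2, 0.4]
contact_force: [0.0, -0.5, 0.5]
grip_width: 0.0525
gripper_force: 0.0
top power_brick 0.73 [0.5062 0.0139 0.0331]
top spare_board 0.62 [ 0.3472 -0.4159  0.0171]
top tape 0.75 [ 0.5045 -0.1811  0.0233]
top cutters 0.68 [ 0.6635 -0.064   0.0103]
top phone 0.77 [ 0.3476 -0.4155  0.0173]
top blue_driver 0.74 [ 0.3311 -0.2207  0.0116]
top plane [0.0117 0.0271 0.0335]
side power_brick 0.53 [0.5129 0.0042 0.0323]
side spare_board 0.24 [ 0.5671 -0.1712  0.1078]
side tape 0.74 [ 0.5081 -0.1658  0.0231]
side cutters 0.46 [ 0.6609 -0.0646  0.0098]
side phone 0.79 [ 0.3509 -0.4225  0.0166]
side blue_driver 0.69 [ 0.3426 -0.237   0.0105]
top plane [-0.0698  0.6805  0.0298]
```

View pics/end.png

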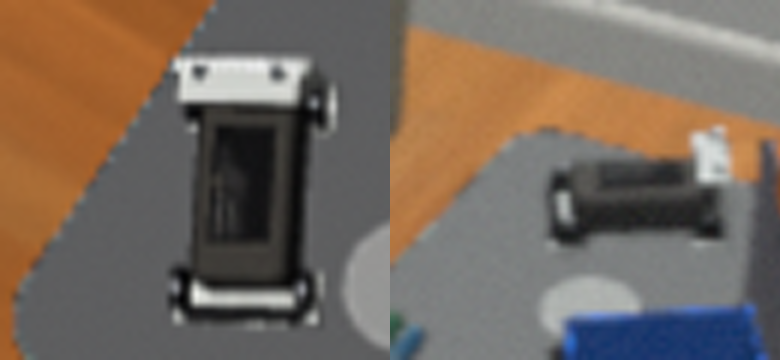

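The brick lies flat in the cradle under the lip, its top at 33.5 mm where 34 is expected. The bystanders are where they started and the tape is still in its tub. I'm handing in.

```bash
python3 -c "
from station import robot
print(robot.finish_job())"
```

```text
the job is handed in; nothing more can be done
None
```

The brick was in the middle tub and now lies flat in the cradle under the lip; the left and middle lids stand open, the right one is still shut, and the job was handed in at about 19 s (no verdict came back).

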